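# Weigh the jar and start the bag packer

## Robot

A 6-joint arm with a two-finger parallel gripper is mounted at the origin on the work surface. World frame = base frame: x ahead of the robot, y to its left, z up, the work surface at z = 0. Lengths are in m, angles in rad, forces in N, time in s.
With the tool pointing down it reaches from about 0.375 to 0.9 m from the base axis. Payload 3.1 kg.
Tool frame: the origin (TCP) lies at the centre of the arm's flange, where the gripper is bolted on; the fingertips stand 182 mm ahead of it and the grasp point (between the pads) lies 164 mm ahead of it; z points along the fingers, y is the line along which they close (so a half turn about z gives the same grasp; the last joint's range is limited). The gripper opens to 87 mm and grips with 3 to 60 N. Pads are 19 mm wide; open, the fingers measure 117 mm over their backs; the gripper's body (75 mm by 190 mm) begins 51 mm behind the grasp point.
Start: joints at [1.141, 0.527, 1.433, -0, 1.181, -0.178], TCP at [0.156, 0.605, 0.405] pointing down, gripper open.
Joint ranges: [-3.08, 3.08], [-0.75, 2.2], [0.22, 2.44], [-1.43, 4.57], [0, 2.65], [-2.85, 2.85]. Speed limits (rad/s): [2.79, 2.79, 3.14, 3.14, 3.14, 3.14].

## Interface

Orientations are given as a unit quaternion [x, y, z, w].
In Python, from rig import * gives the robot as it stands.
- The arm moves only by the tool move_arm, never from a script. Its argument "commands" is a list that holds one entry, the list of rows, each a list of 6 numbers: the shift along the tool's x, y, z in units of 40 mm (1.0 is 40 mm), then the turn, a rotation vector about the tool's x, y, z in rad. A call has 1 to 12 rows; each row is the pose to reach, as a shift and turn from the pose commanded when the call began, along the tool's axes at that moment; what a row does not reach only later rows make up. A row lasts 1/8 s, in which the tool goes at most 62.5 mm and 10.7 degrees, less where a joint would pass 70% of its speed; a pose out of reach is approached as far as the arm can. A call with a gripper value outside its range is refused whole. "claw" is the closure, from -1 (fully open) to 1 (shut), so that 0 is half open, set as the call begins (left out, the last holds). The fingers move at their own pace and stop on an object; "squeeze" is the grip in N (left out, the last holds). Time passes only in rows, so rows that repeat a pose let the fingers close. It gives the time, the measured TCP pose, the force, the opening and the grip force at its end, in the units of the state.
- get_obs(): the state, without advancing time (a new reading comes with each control period).
- camera(name): name is "scene" or "top" or "wrist"; returns a dict with "pixels" (420x560x3 uint8, blue, green, red), "range_z" (420x560 float32, m along the optical axis (not along the pixel's ray), 0 where there is no reading), "camera_matrix" (3x3 intrinsics, pixels), "extrinsics" (4x4, takes a point from world to camera coordinates). Camera axes: x right, y up, looking along -z (the intrinsics and any distortion apply to the point x, -y, -z); pixel columns grow to the right and rows downward; lengths in m; the calibration is good to about 2 mm. A picture is of the moment at which its call begins.
- hand_in(): hands the job in; it is judged then, once.
The state is a dict: "time": time; "q": joint angles; "joint_velocities": joint speeds; "joint_torque": joint torques, N m; "position": TCP position; "tool_rot": TCP orientation; "ft_force": force on the tool from outside, world axes, zero at the start; "moment": the same for the moment, N m; "grip_width": finger opening in m; "grip_force": force on a finger pad.
Only numpy, scipy, OpenCV 4.12 (cv2) and the standard library are available. Lean on these libraries where they do the work, as an engineer would, in place of code of your own. Each camera call takes 0.05 s, during which the arm holds its last target. There are 200 camera calls.

## Task

Stand the amber jar on the pan of the scale and let go. Then, on the bag-packing machine, press the blue key, then the yellow key, then the green key, each right down and let up again before the next. Do not press the red key or two keys at once, do not drop the jar, and leave the carton, tape dispenser and caddy alone.

Things in the scene. Friction and masses are not known exactly. Their poses are not given: they have to be found in the camera images.
- roller (a point): Fixed white bag-packing machine, 250 mm wide, 250 deep, 262 high (film roll to 335): middle of its steel roller, a bar 14 mm thick along y, 120 mm straight above the row of keys, which lies on a desk sloping 30 degrees towards the robot. x axis: to the back. A gripper coming straight down hits the roller: come in along the keys' axis, tilted about 30 degrees, before and below it.
- scale_pan (a point): Middle of the top of the pan (round steel disc, 120 mm across) of the fixed grey scale (150 x 140 mm). The pan's top is 40 mm above the table; z axis up.
- jar: Loose amber jar with a white cap: a cylinder 54 mm in diameter, 110 mm high (cap from 84 mm up), about 0.18 kg. Origin: centre of its underside; z axis up along it.
- carton: Bystander: loose white medicine carton with an orange band, 60 x 90 x 120 mm high. Origin: centre of its underside.
- tape: Bystander: loose black tape dispenser, 60 x 150 mm, 97 mm high. Origin: centre of its underside.
- caddy: Bystander: loose white desk caddy with pens and scissors, 90 x 130 mm, 70 mm high (pens to 145 mm). Origin: centre of its underside.
- key_blue_top (a point): Centre of the top face of the blue key: a round spring key 32 mm across, standing 12 mm proud of a grey collar 48 mm across. Moves with the key. Its z axis points out of the key (30 degrees from vertical, to the robot's side), its y axis along the row. Keys stand 55 mm apart; the order of colours varies.
- key_blue (a joint): How far the blue key is pressed, m: 0 up, 0.008 fully down (about 1.5 N to start, 5 N fully down; it springs back).
- key_yellow_top (a point): Centre of the top face of the yellow key: a round spring key 32 mm across, standing 12 mm proud of a grey collar 48 mm across. Moves with the key. Its z axis points out of the key (30 degrees from vertical, to the robot's side), its y axis along the row. Keys stand 55 mm apart; the order of colours varies.
- key_yellow (a joint): How far the yellow key is pressed, m: 0 up, 0.008 fully down (about 1.5 N to start, 5 N fully down; it springs back).
- key_green_top (a point): Centre of the top face of the green key: a round spring key 32 mm across, standing 12 mm proud of a grey collar 48 mm across. Moves with the key. Its z axis points out of the key (30 degrees from vertical, to the robot's side), its y axis along the row. Keys stand 55 mm apart; the order of colours varies.
- key_green (a joint): How far the green key is pressed, m: 0 up, 0.008 fully down (about 1.5 N to start, 5 N fully down; it springs back).
- key_red_top (a point): Centre of the top face of the red key: a round spring key 32 mm across, standing 12 mm proud of a grey collar 48 mm across. Moves with the key. Its z axis points out of the key (30 degrees from vertical, to the robot's side), its y axis along the row. Keys stand 55 mm apart; the order of colours varies.
- key_red (a joint): How far the red key is pressed, m: 0 up, 0.008 fully down (about 1.5 N to start, 5 N fully down; it springs back).

How it is judged:
On the way, in this order (a step that is already met when the one before it is completed fails the run):
1. the jar stands upright on the scale's pan, its centre within 30 mm of the pan's centre, let go and at rest (horizontal distance between jar and scale_pan below 0.03 m and z of jar in the frame of scale_pan between -0.005 and 0.005 m and angle between jar's own z axis and vertical below 0.08 rad and contact force between each of the arm, the fingers and jar below 0.05 N and linear speed of jar below 0.02 m/s), for 0.2 s.
2. the blue key is pressed right down (at least 5.5 of its 8 mm) while every other key is up (less than 1.5 mm down) (value of joint key_blue above 0.0055 m and value of joint each of key_yellow, key_green, key_red below 0.0015 m), for 0.04 s.
3. the yellow key is pressed right down (at least 5.5 of its 8 mm) while every other key is up (less than 1.5 mm down) (value of joint key_yellow above 0.0055 m and value of joint each of key_blue, key_green, key_red below 0.0015 m), for 0.04 s.
4. the green key is pressed right down (at least 5.5 of its 8 mm) while every other key is up (less than 1.5 mm down) (value of joint key_green above 0.0055 m and value of joint each of key_blue, key_yellow, key_red below 0.0015 m), for 0.04 s.
At the end, for the whole second after the job is handed in: The jar stands upright (within 4 degrees) and at rest on the pan, its centre within 30 mm of the pan's centre; all four keys are up (less than 1.5 mm down); the robot touches nothing (all of step 1 and value of joint each of key_blue, key_yellow, key_green, key_red below 0.0015 m and contact force between each of the arm, the fingers and anything else below 0.1 N).
It fails at once if the red key is pressed 3 mm or more (value of joint key_red above 0.003 m).
It fails at once if two keys are both more than 3 mm down at once (value of joint each of key_blue, key_yellow above 0.003 m or value of joint each of key_blue, key_green above 0.003 m or value of joint each of key_blue, key_red above 0.003 m or value of joint each of key_yellow, key_green above 0.003 m or value of joint each of key_yellow, key_red above 0.003 m or value of joint each of key_green, key_red above 0.003 m).
It fails at once if a key is pressed more than 3 mm while the jar is not over the pan (more than 40 mm off its centre) (value of joint any of key_blue, key_yellow, key_green, key_red above 0.003 m and horizontal distance between jar and scale_pan above 0.04 m).
It fails at once if the jar is dropped: out of the fingers with its underside more than 20 mm above the pan's height (z of jar in the frame of scale_pan above 0.02 m and contact force between the fingers and jar below 0.02 N).
It fails at once if the carton, tape dispenser or caddy is moved more than 15 mm (distance of any of carton, tape, caddy from where it was at the start of the episode above 0.015 m).
It also fails if it takes over 53 s, if anything falls off the work surface, if the arm or the gripper's body presses on something with over 40 N, if the wrist force passes 120 N, or if a joint passes its speed limit or range.

## Working session

There is one attempt and no reset: what is moved stays moved. The work goes in short steps, Python scripts to look and compute and a tool call to move; the robot and the scene stay as the last step left them, time stands still between calls to the robot, and variables do not carry over. Pictures are saved under pics/ and viewed, at most 10 in all, crops included, and the job is handed in when it is done.

Besides the shell and the picture viewer there is one more tool, called after "Emit:" by a JSON object that holds its "api" and its "payload", one argument or row to a line. move_arm: Moves the arm, as the interface text tells. Its arguments: {"type":"object","properties":{"commands":{"type":"array","items":{"type":"array","items":{"type":"array","items":{"type":"number"}}}},"claw":{"type":"number"},"squeeze":{"type":"number"}},"required":["commands"]}

```bash
mkdir -p pics; ls; python3 - <<'E'
from rig import *
import cv2,numpy as np,pickle
o=get_obs();print({k:np.round(v,3) for k,v in o.items()})
d={}
for n in("scene","top"):
    c=camera(n);d[n]=c;cv2.imwrite(f"pics/{n}0.png",c["pixels"]);print(n,c["camera_matrix"],np.round(c["extrinsics"],3))
pickle.dump(d,open("v0.pkl","wb"))
E
```

```text
pics
{'time': np.float64(0.0), 'q': array([ 1.141,  0.528,  1.434, -0.   ,  1.181, -0.179]), 'joint_velocities': array([-0.001, -0.001, -0.001, -0.001, -0.001, -0.001]), 'joint_torque': array([ 1.0000e-03, -4.4005e+01, -1.7659e+01,  6.4000e-02,  5.8000e-02,
       -0.0000e+00]), 'position': array([0.156, 0.605, 0.404]), 'tool_rot': array([ 0.126,  0.992, -0.001, -0.   ]), 'ft_force': array([0.102, 0.051, 0.041]), 'moment': array([ 0.004,  0.066, -0.02 ]), 'grip_force': np.float64(0.0), 'grip_width': np.float64(0.087)}
scene [[467.14555146   0.         282.024975  ]
 [  0.         467.14555146 210.33514303]
 [  0.           0.           1.        ]] [[-0.787  0.617  0.013  0.465]
 [-0.524 -0.68   0.513  0.223]
 [ 0.325  0.397  0.858 -1.426]
 [ 0.     0.     0.     1.   ]]
top [[455.7185179    0.         281.1484574 ]
 [  0.         455.7185179  200.13587421]
 [  0.           0.           1.        ]] [[ 0.025 -1.    -0.009 -0.002]
 [ 0.986  0.023  0.168 -0.572]
 [-0.168 -0.013  0.986 -1.419]
 [ 0.     0.     0.     1.   ]]
```

View pics/scene0.png

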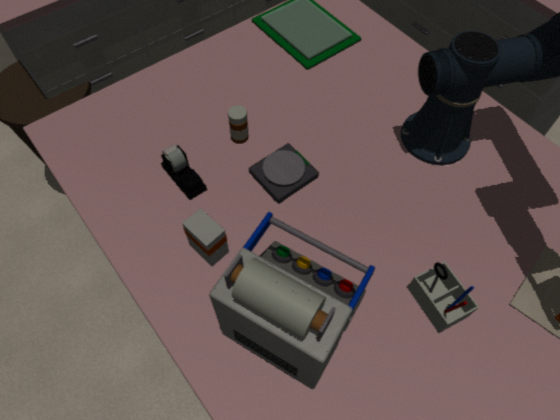

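View pics/top0.png

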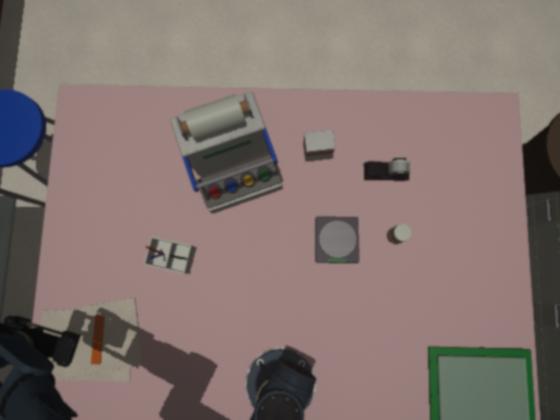

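The scene view shows the jar at (238,123), the pan at (284,168), and the keys green (283,254), yellow (303,264), blue (324,275) and red (346,287). The top view shows the jar cap at (401,233), the pan at (337,239), and the keys red (214,193), blue (233,186), yellow (249,180) and green (265,174). Next I measure these from both views.

```bash
cat >h.py <<'E'
import numpy as np,cv2,pickle
def P(c):
    return c["camera_matrix"]@np.diag([1,-1,-1.])@c["extrinsics"][:3]
def tri(c1,p1,c2,p2):
    X=cv2.triangulatePoints(P(c1),P(c2),np.array(p1,float).reshape(2,1),np.array(p2,float).reshape(2,1))[:,0];X=X[:3]/X[3]
    e=[np.linalg.norm((lambda q:q[:2]/q[2])(P(c)@np.append(X,1))-p) for c,p in((c1,p1),(c2,p2))]
    return X,np.round(e,1)
def ray(c,p):
    R=c["extrinsics"][:3,:3];t=c["extrinsics"][:3,3];K=c["camera_matrix"]
    d=np.linalg.inv(K)@[p[0],p[1],1];return -R.T@t,R.T@(d*[1,-1,-1])
def plane(c,p,z):
    o,d=ray(c,p);return o+d*(z-o[2])/d[2]
def depth(c,p):
    o,d=ray(c,p);return o+d*np.median(c["range_z"][int(p[1])-1:int(p[1])+2,int(p[0])-1:int(p[0])+2])
def blob(c,col,p,r=14):
    h=cv2.cvtColor(c["pixels"],cv2.COLOR_BGR2HSV).astype(int);H,S,V=h[...,0],h[...,1],h[...,2]
    m={"red":((H<8)|(H>172))&(S>170),"blue":(H>100)&(H<125)&(S>120),"yellow":(H>17)&(H<32)&(S>120),"green":(H>45)&(H<85)&(S>90),
       "white":(S<60)&(V>100)}[col]
    yy,xx=np.mgrid[:h.shape[0],:h.shape[1]];m=m&(np.hypot(xx-p[0],yy-p[1])<r)
    n,l,s,ce=cv2.connectedComponentsWithStats(m.astype(np.uint8));k=1+np.argmax(s[1:,4])
    return ce[k],s[k]
E
python3 - <<'E'
from h import *
np.set_printoptions(precision=4,suppress=True)
d=pickle.load(open("v0.pkl","rb"));s,t=d["scene"],d["top"]
for col,a,b in(("red",(346,287),(214,193)),("blue",(324,275),(233,186)),("yellow",(303,264),(249,180)),("green",(283,254),(265,174))):
    (p,i),(q,j)=blob(s,col,a,11),blob(t,col,b,9)
    print(col,p,i[2:],q,j[2:],*tri(s,p,t,q),depth(s,p),depth(t,q))
for n,a,b in(("jar",(238,112),(401,233)),("pan",(284,168),(337,239))):
    print(n,tri(s,a,t,b),depth(s,a),depth(t,b))
# pan & cap by depth in both views
for n,c in d.items():
    yy,xx=np.mgrid[:420,:560];o,_=ray(c,(0,0))
    K=c["camera_matrix"];dd=np.stack([(xx-K[0,2])/K[0,0],-(yy-K[1,2])/K[1,1],-np.ones(xx.shape)],-1)@c["extrinsics"][:3,:3]
    X=o+dd*c["range_z"][...,None]
    g=plane(t,(401,233),.11)
    m=(np.hypot(*(X[...,:2]-g[:2]).transpose(2,0,1))<.05)&(X[...,2]>.02);print(n,"jar top z",np.percentile(X[m][:,2],[50,90,98]))
    m&=X[...,2]>np.percentile(X[m][:,2],98)-.012;lo,hi=X[m].min(0),X[m].max(0);print((lo+hi)/2,hi-lo)
    g=plane(t,(337,239),.04)
    m=(np.hypot(*(X[...,:2]-g[:2]).transpose(2,0,1))<.09)
    print(" pan z",np.percentile(X[m][:,2],[5,25,50,75,95]))
    m&=(X[...,2]>.036);lo,hi=X[m].min(0),X[m].max(0);print((lo+hi)/2,hi-lo)
E
```

```text
red [345.5683 285.518 ] [ 14  13 139] [214.2553 191.9574] [ 8  9 47] [0.5808 0.2168 0.1171] [0.1 0.1] [0.585  0.219  0.1282] [0.5792 0.2158 0.1249]
blue [323.9085 273.831 ] [ 15  13 142] [230.987  185.8701] [ 9 11 77] [0.601  0.1658 0.1179] [0.2 0.2] [0.6045 0.1679 0.1273] [0.599  0.1651 0.1265]
yellow [303.0411 262.274 ] [ 15  13 146] [247.8043 180.0978] [11 11 92] [0.6204 0.1145 0.1181] [0.2 0.2] [0.6238 0.1172 0.1277] [0.6185 0.1143 0.1254]
green [282.5462 251.2308] [ 14  13 130] [264.5231 174.2308] [ 8 10 65] [0.6402 0.0634 0.1178] [0.2 0.2] [0.6434 0.0664 0.1271] [0.6387 0.0636 0.123 ]
jar (array([ 0.4691, -0.3566,  0.1131]), array([0.6, 0.6])) [ 0.4688 -0.3602  0.1104] [ 0.4684 -0.3565  0.1083]
pan (array([ 0.4516, -0.17  ,  0.0351]), array([0.1, 0.1])) [ 0.4547 -0.1657  0.0423] [ 0.4513 -0.1696  0.0416]
scene jar top z [0.0908 0.1113 0.1137]
[ 0.4701 -0.3608  0.1094] [0.0515 0.0566 0.0148]
 pan z [-0.0009  0.0234  0.0285  0.0398  0.0429]
[ 0.4521 -0.1705  0.0418] [0.1187 0.1172 0.0116]
top jar top z [0.1066 0.1114 0.1136]
[ 0.4702 -0.3613  0.1093] [0.0526 0.0532 0.0154]
 pan z [-0.0027  0.0219  0.0288  0.0386  0.0428]
[ 0.4569 -0.1715  0.0447] [0.1253 0.1182 0.0173]
```

```bash
cat >>h.py <<'E'
from scipy.spatial.transform import Rotation as Ro
def frame(z,y):
    z=np.array(z,float);z/=np.linalg.norm(z);y=np.array(y,float);y=y-z*(y@z);y/=np.linalg.norm(y)
    return Ro.from_matrix(np.stack([np.cross(y,z),y,z],1))
def go(o,pos,R=None):
    "shift (40 mm units) and turn in tool axes from state o to a TCP pose"
    R0=Ro.from_quat(o["tool_rot"]);R=R or R0
    s=R0.inv().apply(np.array(pos)-o["position"])/.04;r=(R0.inv()*R).as_rotvec()
    print(np.round(s,3),np.round(r,3),"rows",round(max(np.linalg.norm(s)*40/62.5,np.degrees(np.linalg.norm(r))/10.7),1))
E
python3 - <<'E'
from rig import *
from h import *
o=get_obs();D=frame([0,0,-1],[.25,.968,0])
go(o,[.43,.24,.42],D);go(o,[.47,-.361,.40],D)
E
```

```text
[-8.918 -7.129 -0.392] [-0.002 -0.     0.001] rows 7.3
[-13.629 -21.43    0.134] [-0.002 -0.     0.001] rows 16.3
```

Emit:
{"api": "move_arm", "payload": {
  "commands": [
    [[-8.9, -7.1, -0.4, 0, 0, 0], [-8.9, -7.1, -0.4, 0, 0, 0], [-8.9, -7.1, -0.4, 0, 0, 0], [-8.9, -7.1, -0.4, 0, 0, 0], [-8.9, -7.1, -0.4, 0, 0, 0], [-8.9, -7.1, -0.4, 0, 0, 0], [-8.9, -7.1, -0.4, 0, 0, 0], [-13.6, -21.4, 0, 0, 0, 0], [-13.6, -21.4, 0, 0, 0, 0], [-13.6, -21.4, 0, 0, 0, 0], [-13.6, -21.4, 0, 0, 0, 0], [-13.6, -21.4, 0, 0, 0, 0]]
  ],
  "claw": -1
}}

```text
time: 1.6
position: [0.4441, -0.0573, 0.4122]
tool_rot: [0.126, 0.992, 0.0, 0.0]
ft_force: [0.3, 0.0, -0.3]
grip_width: 0.0868
grip_force: 0.0
```

```bash
python3 - <<'E'
from rig import *
from h import *
o=get_obs();print(o["time"],o["position"],o["q"],o["tool_rot"],o["ft_force"]);D=frame([0,0,-1],[.25,.968,0])
go(o,[.47,-.361,.38],D)
E
```

```text
1.6 [ 0.44405151 -0.05730511  0.41223918] [-3.78928986e-01  2.78560097e-01  1.84964242e+00  2.49326129e-04
  1.01326462e+00 -1.69782297e+00] [1.25683855e-01 9.92070337e-01 8.67138955e-05 8.72385479e-05] [ 0.33810989  0.01493069 -0.34124577]
[-2.521 -7.191  0.805] [0.    0.    0.001] rows 4.9
```

Emit:
{"api": "move_arm", "payload": {
  "commands": [
    [[-2.52, -7.19, 0.8, 0, 0, 0], [-2.52, -7.19, 0.8, 0, 0, 0], [-2.52, -7.19, 0.8, 0, 0, 0], [-2.52, -7.19, 0.8, 0, 0, 0], [-2.52, -7.19, 0.8, 0, 0, 0], [-2.52, -7.19, 0.8, 0, 0, 0], [-2.52, -7.19, 0.8, 0, 0, 0]]
  ]
}}

```text
time: 2.48
position: [0.4698, -0.3584, 0.3796]
tool_rot: [0.126, 0.992, 0.001, -0.001]
ft_force: [0.1, 0.8, -0.1]
grip_width: 0.0867
grip_force: 0.0
```

```bash
python3 - <<'E'
from rig import *
from h import *
np.set_printoptions(precision=4,suppress=True)
o=get_obs();print(o["time"],o["position"],o["q"])
c=camera("wrist");cv2.imwrite("pics/w1.png",c["pixels"]);pickle.dump(c,open("w1.pkl","wb"))
q=P(c)@[.47,-.361,.11,1];print("expected cap px",q[:2]/q[2])
yy,xx=np.mgrid[:420,:560];K=c["camera_matrix"]
dd=np.stack([(xx-K[0,2])/K[0,0],-(yy-K[1,2])/K[1,1],-np.ones(xx.shape)],-1)@c["extrinsics"][:3,:3]
X=ray(c,(0,0))[0]+dd*c["range_z"][...,None]
m=(np.hypot(X[...,0]-.47,X[...,1]+.361)<.06)&(X[...,2]>.1)&(X[...,2]<.125)
print(m.sum(),np.median(X[m],0),(X[m].min(0)+X[m].max(0))/2,np.ptp(X[m],0))
go(o,[.47,-.361,.242])
E
```

```text
2.475 [ 0.4698 -0.3584  0.3796] [-0.8407  0.5116  1.5459  0.0005  1.0869 -2.1593]
expected cap px [278.938  211.9221]
3844 [ 0.4685 -0.3636  0.1093] [ 0.4697 -0.3639  0.1058] [0.0532 0.0534 0.0116]
[-0.028 -0.069  3.439] [0. 0. 0.] rows 2.2
```

View pics/w1.png

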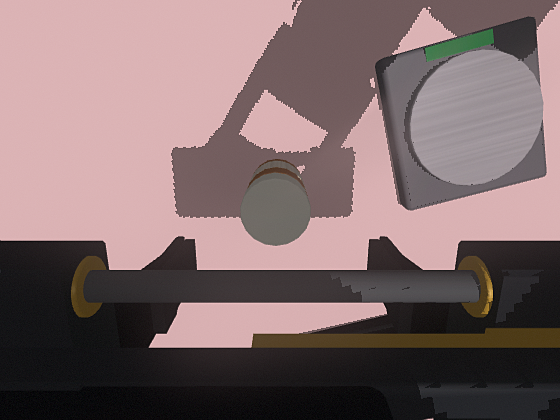

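The jar cap is at (275,210), centred between the open fingers, and nothing is in the way. The pan is at (476,117).

Emit:
{"api": "move_arm", "payload": {
  "commands": [
    [[-0.03, -0.12, 1.5, 0, 0, 0], [-0.03, -0.12, 2.6, 0, 0, 0], [-0.03, -0.12, 3.3, 0, 0, 0], [-0.03, -0.12, 3.44, 0, 0, 0], [-0.03, -0.12, 3.44, 0, 0, 0], [-0.03, -0.12, 3.44, 0, 0, 0]]
  ]
}}

```text
time: 3.28
position: [0.4708, -0.3639, 0.2444]
tool_rot: [0.125, 0.992, -0.001, 0.001]
ft_force: [-0.5, 0.2, 0.2]
grip_width: 0.0866
grip_force: 0.0
```

Emit:
{"api": "move_arm", "payload": {
  "commands": [
    [[0, 0, 0, 0, 0, 0], [0, 0, 0, 0, 0, 0], [0, 0, 0, 0, 0, 0], [0, 0, 0, 0, 0, 0], [0, 0, 0, 0, 0, 0], [0, 0, 0, 0, 0, 0], [0, 0, 0, 0, 0, 0], [0, 0, 0, 0, 0, 0]]
  ],
  "claw": 1,
  "squeeze": 20
}}

```text
time: 4.28
position: [0.4702, -0.3638, 0.2427]
tool_rot: [0.126, 0.992, 0.0, -0.0]
ft_force: [0.5, -0.1, 0.1]
grip_width: 0.0537
grip_force: 19.9
```

```bash
python3 - <<'E'
from rig import *
from h import *
np.set_printoptions(precision=4,suppress=True)
c=pickle.load(open("w1.pkl","rb"));t=pickle.load(open("v0.pkl","rb"))["top"]
print("pan",plane(c,(476,117),.04),depth(c,(476,117)))
o=get_obs();print(o["time"],o["position"],o["grip_width"],o["grip_force"],o["ft_force"])
go(o,o["position"]-[0,0,-.12]);
for p in[[.454,-.171,.362],[.454,-.171,.285]]: go(o,p)
E
```

```text
pan [ 0.4481 -0.1735  0.04  ] [ 0.4482 -0.1733  0.0397]
4.275 [ 0.4702 -0.3638  0.2427] 0.05369412131688085 19.944892269268166 [ 0.457  -0.0614  0.1449]
[ 0.001  0.    -3.   ] [0. 0. 0.] rows 1.9
[ 1.595  4.568 -2.982] [0. 0. 0.] rows 3.6
[ 1.594  4.568 -1.057] [0. 0. 0.] rows 3.2
```

Emit:
{"api": "move_arm", "payload": {
  "commands": [
    [[0, 0, -1.2, 0, 0, 0], [0, 0, -2.2, 0, 0, 0], [0.55, 1.5, -2.2, 0, 0, 0], [1.1, 3.0, -2.2, 0, 0, 0], [1.5, 4.2, -2.2, 0, 0, 0], [1.64, 4.53, -2.2, 0, 0, 0], [1.64, 4.53, -2.2, 0, 0, 0], [1.64, 4.53, -1.7, 0, 0, 0], [1.64, 4.53, -1.3, 0, 0, 0], [1.64, 4.53, -1.1, 0, 0, 0], [1.64, 4.53, -1.05, 0, 0, 0], [1.64, 4.53, -1.05, 0, 0, 0]]
  ]
}}

```text
time: 5.78
position: [0.4521, -0.1727, 0.2849]
tool_rot: [0.126, 0.992, -0.0, 0.0]
ft_force: [-0.4, 0.2, -1.0]
grip_width: 0.0539
grip_force: 19.9
```

```bash
python3 - <<'E'
from rig import *
from h import *
np.set_printoptions(precision=4,suppress=True)
o=get_obs();print(o["time"],o["position"],o["grip_width"],o["grip_force"],o["ft_force"])
c=camera("scene");cv2.imwrite("pics/s2.png",cv2.resize(c["pixels"][60:260,160:400],None,fx=3,fy=3))
E
```

```text
5.775 [ 0.4521 -0.1727  0.2849] 0.05389799123256856 19.949370712274686 [-0.3782  0.1849 -0.9725]
```

View pics/s2.png

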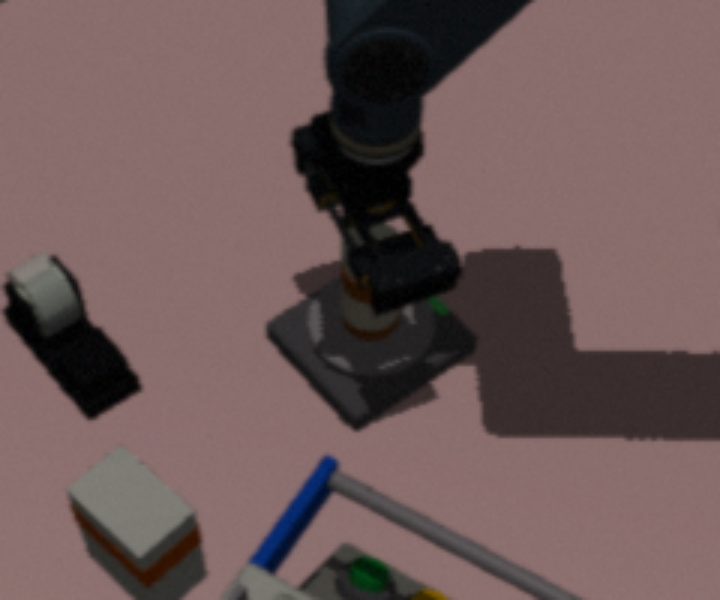

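The jar hangs centred over the pan, at (372,320) in the crop, and still seems just clear of it. I lower it until it touches.

Emit:
{"api": "move_arm", "payload": {
  "commands": [
    [[0, 0, 0.02, 0, 0, 0], [0, 0, 0.04, 0, 0, 0], [0, 0, 0.05, 0, 0, 0], [0, 0, 0.05, 0, 0, 0]]
  ]
}}

```text
time: 6.32
position: [0.4518, -0.172, 0.2828]
tool_rot: [0.126, 0.992, -0.0, 0.0]
ft_force: [-0.0, -0.4, -1.5]
grip_width: 0.0537
grip_force: 19.9
```

Emit:
{"api": "move_arm", "payload": {
  "commands": [
    [[0, 0, 0.02, 0, 0, 0], [0, 0, 0.04, 0, 0, 0], [0, 0, 0.04, 0, 0, 0], [0, 0, 0.04, 0, 0, 0]]
  ]
}}

```text
time: 6.82
position: [0.4519, -0.1718, 0.2824]
tool_rot: [0.125, 0.992, -0.0, 0.0]
ft_force: [-2.0, 2.5, 9.7]
grip_width: 0.0535
grip_force: 20.0
```

Emit:
{"api": "move_arm", "payload": {
  "commands": [
    [[0, 0, -0.03, 0, 0, 0], [0, 0, -0.03, 0, 0, 0]]
  ]
}}

```text
time: 7.08
position: [0.452, -0.1721, 0.2825]
tool_rot: [0.126, 0.992, -0.0, 0.0]
ft_force: [-0.1, 1.0, 3.6]
grip_width: 0.0538
grip_force: 20.0
```

Emit:
{"api": "move_arm", "payload": {
  "commands": [
    [[0, 0, 0, 0, 0, 0], [0, 0, 0, 0, 0, 0], [0, 0, 0, 0, 0, 0], [0, 0, 0, 0, 0, 0], [0, 0, 0, 0, 0, 0], [0, 0, 0, 0, 0, 0], [0, 0, -0.5, 0, 0, 0], [0, 0, -1.5, 0, 0, 0], [0, 0, -3.0, 0, 0, 0], [0, 0, -4.0, 0, 0, 0], [0, 0, -4.0, 0, 0, 0]]
  ],
  "claw": -1
}}

```text
time: 8.45
position: [0.4525, -0.1724, 0.4457]
tool_rot: [0.125, 0.992, -0.002, 0.004]
ft_force: [-0.2, 1.9, -0.4]
grip_width: 0.0873
grip_force: 0.0
```

```bash
python3 - <<'E'
from rig import *
from h import *
np.set_printoptions(precision=4,suppress=True)
o=get_obs();print(o["time"],o["position"],o["q"],o["ft_force"])
c=camera("wrist");yy,xx=np.mgrid[:420,:560];K=c["camera_matrix"]
dd=np.stack([(xx-K[0,2])/K[0,0],-(yy-K[1,2])/K[1,1],-np.ones(xx.shape)],-1)@c["extrinsics"][:3,:3]
X=ray(c,(0,0))[0]+dd*c["range_z"][...,None]
m=(np.hypot(X[...,0]-.452,X[...,1]+.172)<.06)&(X[...,2]>.14)&(X[...,2]<.165)
print(m.sum(),np.median(X[m],0),(X[m].min(0)+X[m].max(0))/2,np.ptp(X[m],0))
# look pose at keys: axis along key normal, tip 110 mm off mid-row
u=np.array([-.361,.932,0]);b=np.array([.932,.361,0]);n=-.5*b+.866*np.array([0,0,1])
mid=np.array([.611,.14,.125]);R=frame(-n,u)
for off in(.28,.34):
  T=mid+n*(off)-b*.0;print(T);go(o,T,R)
E
```

```text
8.45 [ 0.4525 -0.1724  0.4457] [-0.5953  0.2831  1.727  -0.      1.123  -1.9145] [-0.1692  1.8534 -0.3563]
3250 [ 0.4501 -0.1726  0.1493] [ 0.4514 -0.1729  0.1458] [0.0534 0.0536 0.0114]
[0.4805 0.0895 0.3675]
[0.965 6.52  1.928] [-0.168 -0.499 -0.605] rows 4.4
[0.4526 0.0786 0.4194]
[1.565 6.08  0.626] [-0.168 -0.499 -0.605] rows 4.3
```

Emit:
{"api": "move_arm", "payload": {
  "commands": [
    [[0.4, 1.3, 0.1, 0, 0, 0], [0.8, 2.6, 0.2, -0.04, -0.12, -0.15], [1.2, 3.9, 0.4, -0.08, -0.24, -0.3], [1.5, 5.2, 0.5, -0.12, -0.36, -0.44], [1.56, 6.08, 0.63, -0.168, -0.499, -0.605], [1.56, 6.08, 0.63, -0.168, -0.499, -0.605], [1.56, 6.08, 0.63, -0.168, -0.499, -0.605], [1.56, 6.08, 0.63, -0.168, -0.499, -0.605]]
  ],
  "claw": 1
}}

```text
time: 9.5
position: [0.4518, 0.0788, 0.4162]
tool_rot: [-0.176, 0.951, 0.051, 0.25]
ft_force: [-0.3, -0.5, 0.0]
grip_width: 0.0149
grip_force: 0.0
```

```bash
python3 - <<'E'
from rig import *
from h import *
np.set_printoptions(precision=4,suppress=True)
o=get_obs();print(o["time"],o["position"],o["q"],o["grip_width"])
c=camera("wrist");cv2.imwrite("pics/w3.png",c["pixels"]);pickle.dump((c,o),open("w3.pkl","wb"))
for k in([.5808,.2168,.122],[.601,.1658,.122],[.6204,.1145,.122],[.6402,.0634,.122]):
    q=P(c)@np.append(k,1);print(q[:2]/q[2])
E
```

```text
9.5 [0.4518 0.0788 0.4162] [-0.1409  0.2309  1.9705  0.5011  0.5398 -2.4586] 0.014862684074709618
[366.0974 192.5502]
[308.3991 193.218 ]
[250.6672 193.2269]
[192.8673 193.5797]
```

View pics/w3.png

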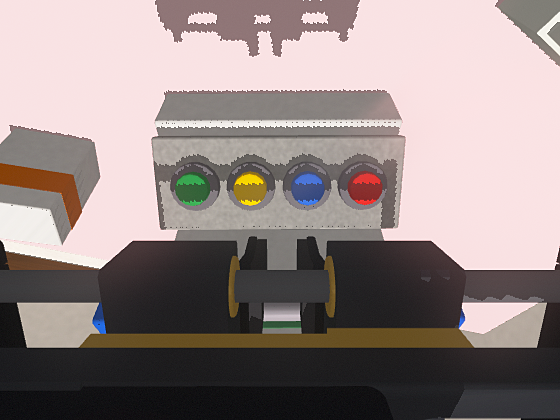

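The keys are at green (192,187), yellow (250,187), blue (308,187) and red (366,187). The roller is across the lower picture and the carton is well off to the left.

```bash
python3 - <<'E'
from rig import *
from h import *
np.set_printoptions(precision=4,suppress=True)
c,o=pickle.load(open("w3.pkl","rb"));d=pickle.load(open("v0.pkl","rb"));s=d["scene"]
A=dict(red=((346,287),(366,187)),blue=((324,275),(308,187)),yellow=((303,264),(250,187)),green=((283,254),(192,187)))
K={}
for k,(a,b) in A.items():
    p,_=blob(s,k,a,11);q,i=blob(c,k,b,24);X=depth(c,q);T,e=tri(s,p,c,q);K[k]=X;print(k,q,i[2:],X,T,e)
u=K["red"]-K["green"];u[2]=0;u/=np.linalg.norm(u);b=np.array([u[1],-u[0],0]);print(u,b)
pts=[depth(c,(x,y)) for y in(180,184,188,192,196) for x in (188,192,196,246,250,254,304,308,312,362,366,370)]
pts=np.array(pts)
for j,k in enumerate(("green","yellow","blue","red")):
    q=pts.reshape(5,4,3,3)[:,j].mean(1);dd=q[0]-q[-1];print(k,"slope",np.degrees(np.arctan2(dd[2],dd@b)),q[2])
n=-.5*b+.866*np.array([0,0,1]);R=frame(-n,u)
for k in("blue","yellow","green"):
    for off in(.03,-.004): print(k,off);go(o,K[k]+n*(.182+off),R)
E
```

```text
red [364.8114 196.5658] [ 32  18 281] [0.5827 0.2157 0.1261] [0.5838 0.2177 0.124 ] [0.2 0.9]
blue [308.845  189.3174] [ 32  32 671] [0.5961 0.164  0.1223] [0.6007 0.1656 0.1171] [0.2 0.9]
yellow [249.7752 187.9734] [ 34  35 903] [0.6146 0.1118 0.1217] [0.6199 0.1132 0.1156] [0.  0.2]
green [192.3749 188.3661] [ 35  34 915] [0.6344 0.0617 0.1213] [0.6399 0.0619 0.1155] [0.1 0.2]
[-0.3182  0.948   0.    ] [0.948  0.3182 0.    ]
green slope -150.8016381714482 [0.6342 0.0613 0.1212]
yellow slope -149.2966695779494 [0.6147 0.112  0.1215]
blue slope -150.54092929396208 [0.5955 0.1629 0.1215]
red slope -150.20319707115172 [0.576  0.2139 0.1217]
blue 0.03
[0.074 0.785 3.138] [ 0.029 -0.008  0.034] rows 2.1
blue -0.004
[0.067 0.76  3.988] [ 0.029 -0.008  0.034] rows 2.6
yellow 0.03
[ 0.109 -0.6    3.122] [ 0.029 -0.008  0.034] rows 2.0
yellow -0.004
[ 0.102 -0.625  3.971] [ 0.029 -0.008  0.034] rows 2.6
green 0.03
[ 0.097 -1.946  3.125] [ 0.029 -0.008  0.034] rows 2.4
green -0.004
[ 0.091 -1.972  3.975] [ 0.029 -0.008  0.034] rows 2.8
```

```bash
python3 - <<'E'
from rig import *
from h import *
o=get_obs();R=Ro.from_quat(o["tool_rot"]);print(o["time"],o["grip_width"],R.as_matrix().round(3))
for k,p in dict(blue=[.5956,.1632,.1217],yellow=[.6147,.112,.1217],green=[.6342,.0615,.1217]).items():
    print(k);go(o,np.array(p)-R.apply([0,0,.182+.03]));go(o,np.array(p)-R.apply([0,0,.182]))
E
```

```text
9.55 0.011099912477450229 [[-0.813 -0.36   0.458]
 [-0.309  0.933  0.184]
 [-0.494  0.008 -0.87 ]]
blue
[0.069 0.621 3.144] [0. 0. 0.] rows 2.1
[0.069 0.621 3.894] [0. 0. 0.] rows 2.5
yellow
[ 0.076 -0.745  3.127] [0. 0. 0.] rows 2.1
[ 0.076 -0.745  3.877] [0. 0. 0.] rows 2.5
green
[ 0.071 -2.099  3.117] [0. 0. 0.] rows 2.4
[ 0.071 -2.099  3.867] [0. 0. 0.] rows 2.8
```

Emit:
{"api": "move_arm", "payload": {
  "commands": [
    [[0.07, 0.62, 1.0, 0, 0, 0], [0.07, 0.62, 2.0, 0, 0, 0], [0.07, 0.62, 2.8, 0, 0, 0], [0.07, 0.62, 3.3, 0, 0, 0], [0.07, 0.62, 3.5, 0, 0, 0], [0.07, 0.62, 3.5, 0, 0, 0], [0.07, 0.62, 3.5, 0, 0, 0]]
  ]
}}

```text
time: 10.42
position: [0.505, 0.127, 0.295]
tool_rot: [-0.176, 0.95, 0.05, 0.252]
ft_force: [-0.1, -1.1, -0.3]
grip_width: 0.0004
grip_force: 0.0
```

```bash
python3 - <<'E'
from rig import *
from h import *
np.set_printoptions(precision=4,suppress=True)
o=get_obs();R=Ro.from_quat(o["tool_rot"]);tip=o["position"]+R.apply([0,0,.182]);print(o["time"],o["position"],"tip",tip,o["grip_width"],o["ft_force"])
print("key in tool, mm",R.inv().apply(np.array([.5956,.1632,.1217])-tip)*1000)
c=camera("wrist");cv2.imwrite("pics/w4.png",c["pixels"])
E
```

```text
10.425 [0.505 0.127 0.295] tip [0.5888 0.1606 0.137 ] 0.00044034730894553344 [-0.1448 -1.073  -0.3008]
key in tool, mm [ 1.2988 -0.1017 16.8786]
```

View pics/w4.png

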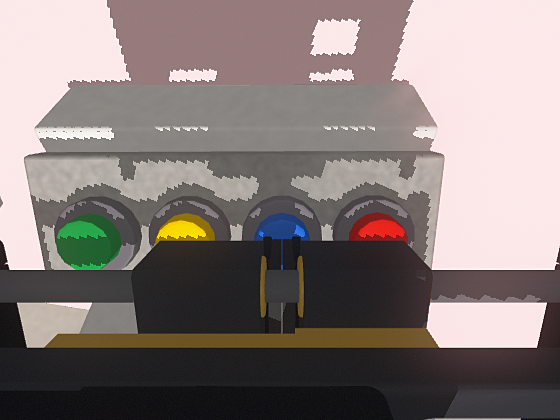

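The closed fingertips at (282,250) are centred on the blue key at (282,225).

Emit:
{"api": "move_arm", "payload": {
  "commands": [
    [[0.03, 0, 0.25, 0, 0, 0], [0.03, 0, 0.4, 0, 0, 0], [0.03, 0, 0.5, 0, 0, 0], [0.03, 0, 0.58, 0, 0, 0], [0.03, 0, 0.6, 0, 0, 0], [0.03, 0, 0.6, 0, 0, 0]]
  ]
}}

```text
time: 11.22
position: [0.5153, 0.1312, 0.2733]
tool_rot: [-0.176, 0.95, 0.05, 0.252]
ft_force: [-2.1, -1.1, 4.6]
grip_width: 0.0004
grip_force: 2.5
```

```bash
python3 - <<'E'
from rig import *
from h import *
np.set_printoptions(precision=4,suppress=True)
o=get_obs();R=Ro.from_quat(o["tool_rot"]);tip=o["position"]+R.apply([0,0,.182]);print(o["time"],o["position"],"tip",tip,o["ft_force"])
print("key in tool, mm",R.inv().apply(np.array([.5956,.1632,.1217])-tip)*1000,"F tool",R.inv().apply(o["ft_force"]))
E
```

```text
11.225 [0.5153 0.1312 0.2733] tip [0.5991 0.1648 0.1153] [-2.0621 -1.0822  4.622 ]
key in tool, mm [ 0.1567 -0.2046 -7.4217] F tool [-0.2854 -0.2327 -5.1624]
```

Emit:
{"api": "move_arm", "payload": {
  "commands": [
    [[0, 0, 0.04, 0, 0, 0], [0, 0, 0.04, 0, 0, 0]]
  ]
}}

```text
time: 11.48
position: [0.5152, 0.1313, 0.273]
tool_rot: [-0.176, 0.95, 0.05, 0.252]
ft_force: [-8.1, -2.9, 15.9]
grip_width: 0.0002
grip_force: 9.0
```

Emit:
{"api": "move_arm", "payload": {
  "commands": [
    [[0, 0, -0.3, 0, 0, 0], [0, 0, -0.65, 0, 0, 0], [0, 0, -0.65, 0, 0, 0], [0, -0.7, -0.65, 0, 0, 0], [0, -1.37, -0.65, 0, 0, 0], [0, -1.37, -0.65, 0, 0, 0], [0, -1.37, -0.65, 0, 0, 0]]
  ]
}}

```text
time: 12.35
position: [0.5234, 0.0761, 0.2931]
tool_rot: [-0.177, 0.95, 0.051, 0.25]
ft_force: [-0.2, -0.8, -0.3]
grip_width: 0.0004
grip_force: 0.0
```

```bash
python3 - <<'E'
from rig import *
from h import *
np.set_printoptions(precision=4,suppress=True)
o=get_obs();R=Ro.from_quat(o["tool_rot"]);tip=o["position"]+R.apply([0,0,.182]);print(o["time"],o["ft_force"])
print("key in tool, mm",R.inv().apply(np.array([.6147,.112,.1217])-tip)*1000)
E
```

```text
12.35 [-0.209  -0.8231 -0.3207]
key in tool, mm [-0.6279 -1.0278 15.5086]
```

Aligned over the yellow key. I press it the same way.

Emit:
{"api": "move_arm", "payload": {
  "commands": [
    [[-0.01, -0.02, 0.25, 0, 0, 0], [-0.01, -0.02, 0.4, 0, 0, 0], [-0.01, -0.02, 0.5, 0, 0, 0], [-0.01, -0.02, 0.58, 0, 0, 0], [-0.01, -0.02, 0.62, 0, 0, 0], [-0.01, -0.02, 0.62, 0, 0, 0]]
  ]
}}

```text
time: 13.1
position: [0.5379, 0.0818, 0.2755]
tool_rot: [-0.176, 0.952, 0.05, 0.247]
ft_force: [-4.8, -2.2, 2.5]
grip_width: 0.0003
grip_force: 2.3
```

```bash
python3 - <<'E'
from rig import *
from h import *
np.set_printoptions(precision=4,suppress=True)
o=get_obs();R=Ro.from_quat(o["tool_rot"]);tip=o["position"]+R.apply([0,0,.182]);print(o["time"],o["q"],o["joint_velocities"],o["ft_force"],o["moment"])
print("key in tool, mm",R.inv().apply(np.array([.6147,.112,.1217])-tip)*1000,"F",R.inv().apply(o["ft_force"]))
c=camera("wrist");cv2.imwrite("pics/w5.png",c["pixels"])
E
```

```text
13.1 [-0.1081  0.5873  1.9021  0.8861  0.301  -2.854 ] [-0.0023 -0.0019  0.0036 -0.0008  0.0011 -0.002 ] [-4.7945 -2.1657  2.5189] [-0.2995  0.8317 -0.0324]
key in tool, mm [ 3.01   -0.6161 -7.4646] F [ 3.3546 -0.2766 -4.7636]
```

View pics/w5.png

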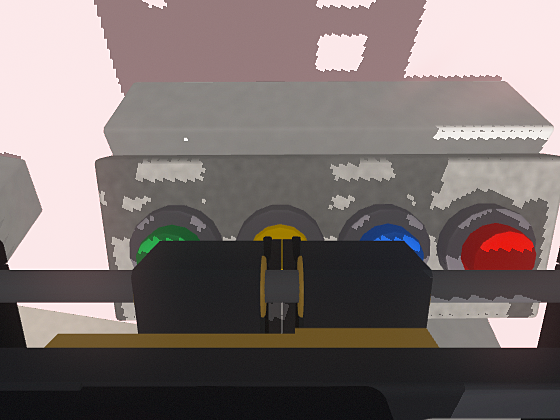

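The fingers still press the centre of the yellow key, at (282,235), to 7.5 mm with 4.8 N, the same as blue before it bottomed. But q6 has reached its -2.85 limit, so the tool tilted slightly. I back off, then plan a better wrist orientation for green.

Emit:
{"api": "move_arm", "payload": {
  "commands": [
    [[0, 0, -0.3, 0, 0, 0], [0, 0, -0.7, 0, 0, 0], [0, 0, -1.3, 0, 0, 0], [0, 0, -2.0, 0, 0, 0], [0, 0, -2.0, 0, 0, 0], [0, 0, -2.0, 0, 0, 0]]
  ]
}}

```text
time: 13.9
position: [0.5028, 0.0672, 0.3454]
tool_rot: [-0.176, 0.951, 0.049, 0.248]
ft_force: [0.2, -0.2, -0.2]
grip_width: 0.0003
grip_force: 0.0
```

```bash
cat >ik.py <<'E'
from h import *
from scipy.optimize import least_squares
from rig import *
def rz(a):return Ro.from_euler('z',a)
def ry(a):return Ro.from_euler('y',a)
o=get_obs()
D=[([1.141,.528,1.434,0,1.181,-.179],[.156,.605,.404],[.126,.992,-.001,0]),
([-.3789,.27856,1.84964,0,1.01326,-1.69782],[.44405,-.0573,.41224],[.12568,.99207,0,0]),
([-.8407,.5116,1.5459,.0005,1.0869,-2.1593],[.4698,-.3584,.3796],[.126,.992,.001,-.001]),
([-.5953,.2831,1.727,0,1.123,-1.9145],[.4525,-.1724,.4457],[.125,.992,-.002,.004]),
([-.1409,.2309,1.9705,.5011,.5398,-2.4586],[.4518,.0788,.4162],[-.176,.951,.051,.25]),
([-.1081,.5873,1.9021,.8861,.301,-2.854],[.5379,.0818,.2755],[-.176,.952,.05,.247]),
(o["q"],o["position"],o["tool_rot"])]
W=lambda q:rz(q[0])*ry(q[1]+q[2])*rz(q[3])*ry(q[4])
off=[((W(q)*rz(q[5])).inv()*Ro.from_quat(r)).as_rotvec() for q,p,r in D];OFF=Ro.from_rotvec(np.median(off,0))
FR=lambda q:W(q)*rz(q[5])*OFF
def row(q):
    B=[rz(q[0]).as_matrix()[:,1:],(rz(q[0])*ry(q[1])).as_matrix()[:,[0,2]],(rz(q[0])*ry(q[1]+q[2])).as_matrix()[:,[0,2]],
       FR(q).as_matrix()[:,2:]]
    return np.hstack(B)
A=np.vstack([row(q) for q,_,_ in D]);b=np.hstack([p for _,p,_ in D]);c=np.linalg.lstsq(A,b,rcond=1e-4)[0]
def ik(T,R,q0):
    f=lambda q:np.r_[(row(q)@c-T)*10,(FR(q).inv()*R).as_rotvec()]
    s=least_squares(f,q0,x_scale='jac');return s.x,np.abs(s.fun).max()
E
python3 - <<'E'
from ik import *
np.set_printoptions(precision=3,suppress=True)
print(o["time"],o["position"],o["q"],o["tool_rot"],o["ft_force"])
print(np.array(off));print("c",c,"res mm",(A@c-b).round(4)*1000)
G=np.array([.6342,.0615,.1217]);u=np.array([-.359,.933,0])
for tilt in(24,27,30,34,40):
  for az in(21,10,0,-10):
    t,a=np.radians([tilt,az]);z=np.array([np.sin(t)*np.cos(a),np.sin(t)*np.sin(a),-np.cos(t)])
    for sg in(1,-1):
      R=frame(z,sg*u);q,e=ik(G-z*.182,R,o["q"]);print(tilt,az,sg,q,round(e,4))
E
```

```text
13.9 [0.503 0.067 0.345] [-0.15   0.42   1.939  0.666  0.412 -2.652] [-0.176  0.951  0.049  0.248] [ 0.187 -0.248 -0.221]
[[ 0.001  0.     1.573]
 [-0.     0.     1.571]
 [ 0.     0.     1.571]
 [ 0.    -0.     1.57 ]
 [-0.    -0.     1.571]
 [-0.001  0.     1.571]
 [ 0.    -0.     1.571]]
c [ 0.111  0.275 -0.     0.588  0.115  0.392  0.124] res mm [-0.6  0.2  0.  -0.1 -0.1 -0.1  0.  -0.2 -0.  -0.1 -0.1 -0.1  0.1 -0.1
  0.  -0.  -0.1  0.1 -0.  -0.   0. ]
24 21 1 [-0.183  0.583  1.81   0.524  0.439 -2.564] 0.0
24 21 -1 [-0.183  0.583  1.81   0.524  0.438  0.578] 0.0
24 10 1 [-0.14   0.578  1.823  0.364  0.362 -2.378] 0.0
24 10 -1 [-0.14   0.578  1.823  0.363  0.362  0.764] 0.0
24 0 1 [-0.098  0.578  1.822  0.124  0.326 -2.116] 0.0
24 0 -1 [-0.098  0.578  1.822  9.549 -0.326 -8.399] 0.0
24 -10 1 [-0.055  0.583  1.81  -0.148  0.336 -1.824] 0.0
24 -10 -1 [-0.055  0.583  1.81   2.993 -0.336 -1.824] 0.0
27 21 1 [-0.198  0.583  1.848  0.697  0.388 -2.745] 0.0
27 21 -1 [-0.198  0.583  1.848  0.697  0.388  0.397] 0.0
27 10 1 [-0.149  0.578  1.863  0.532  0.289 -2.547] 0.0
27 10 -1 [-0.149  0.
[... 924 characters left out ...]
.194 -6.561] 0.0
34 0 1 [-0.108  0.591  1.952  1.432  0.061 -3.401] 0.0
34 0 -1 [-0.108  0.591  1.952  1.431  0.061 -6.541] 0.0
34 -10 1 [-0.042  0.596  1.933  1.871 -0.077 -3.796] 0.0
34 -10 -1 [-0.042  0.596  1.933  1.872 -0.077 -0.655] 0.0
40 21 1 [-0.268  0.622  2.002  1.753  0.398 -3.853] 0.0
40 21 -1 [-0.268  0.622  2.002  1.753  0.398 -0.712] 0.0
40 10 1 [ -0.192   0.617   2.025   8.46    0.284 -10.484] 0.0
40 10 -1 [-0.192  0.617  2.025 -0.965 -0.284 -4.201] 0.0
40 0 1 [-0.114  0.617  2.024 -0.363 -0.207 -1.589] 0.0
40 0 -1 [-0.114  0.617  2.024 -0.363 -0.207 -4.731] 0.0
40 -10 1 [-0.035  0.622  2.002  0.477 -0.196 -2.364] 0.0
40 -10 -1 [-0.035  0.622  2.002  3.619  0.196 -8.648] 0.0
```

```bash
python3 - <<'E'
from ik import *
np.set_printoptions(precision=3,suppress=True)
u=np.array([-.359,.933,0]);n=np.array([-.4665,-.1795,.866]);s=np.cross(u,n);print(s)
G=np.array([.6342,.0615,.1217])+.004*s*np.sign(-s[2])
t,a=np.radians([28,5]);z=np.array([np.sin(t)*np.cos(a),np.sin(t)*np.sin(a),-np.cos(t)]);R=frame(z,u)
for h in(.055,.02,0,-.008):
    T=G-z*.182+n*h;print(h,T,ik(T,R,o["q"]));go(o,T,R)
E
```

```text
[0.808 0.311 0.5  ]
0.055 [0.52  0.043 0.328] (array([-0.16 ,  0.466,  1.917,  0.393,  0.305, -2.415]), np.float64(2.873049020912788e-12))
[ 0.046 -0.725  0.468] [ 0.136  0.039 -0.006] rows 0.8
0.02 [0.537 0.049 0.298] (array([-0.141,  0.538,  1.9  ,  0.445,  0.249, -2.455]), np.float64(6.560411935918609e-11))
[ 0.036 -0.729  1.343] [ 0.136  0.039 -0.006] rows 1.0
0 [0.546 0.053 0.28 ] (array([-0.131,  0.579,  1.887,  0.481,  0.221, -2.484]), np.float64(4.068016062896973e-10))
[ 0.03  -0.732  1.842] [ 0.136  0.039 -0.006] rows 1.3
-0.008 [0.55  0.054 0.273] (array([-0.127,  0.596,  1.881,  0.497,  0.211, -2.497]), np.float64(7.877507673947903e-10))
[ 0.028 -0.733  2.042] [ 0.136  0.039 -0.006] rows 1.4
```

Emit:
{"api": "move_arm", "payload": {
  "commands": [
    [[0.05, -0.36, 0.2, 0.07, 0.02, 0], [0.05, -0.73, 0.47, 0.136, 0.039, -0.006], [0.04, -0.73, 1.0, 0.136, 0.039, -0.006], [0.04, -0.73, 1.34, 0.136, 0.039, -0.006], [0.04, -0.73, 1.34, 0.136, 0.039, -0.006], [0.04, -0.73, 1.34, 0.136, 0.039, -0.006]]
  ]
}}

```text
time: 14.65
position: [0.5358, 0.0492, 0.2978]
tool_rot: [-0.162, 0.957, -0.019, 0.241]
ft_force: [-0.6, -0.1, -0.0]
grip_width: 0.0007
grip_force: 0.0
```

```bash
python3 - <<'E'
from ik import *
np.set_printoptions(precision=3,suppress=True)
u=np.array([-.359,.933,0]);n=np.array([-.4665,-.1795,.866])
G=np.array([.6342,.0615,.1217])-.004*np.cross(u,n)
R=Ro.from_quat(o["tool_rot"]);z=R.as_matrix()[:,2]
tip=o["position"]+z*.182;print(o["time"],o["q"],o["ft_force"],"tip off (row,slope,height) mm",[round((tip-G)@v*1000,1) for v in(u,np.cross(u,n),n)])
for h in(.005,-.007,-.009): go(o,G-z*.182+n*h)
E
```

```text
14.65 [-0.141  0.538  1.901  0.446  0.249 -2.456] [-0.603 -0.114 -0.012] tip off (row,slope,height) mm [np.float64(0.3), np.float64(-0.7), np.float64(20.4)]
[-0.036  0.041  0.381] [0. 0. 0.] rows 0.2
[-0.052  0.08   0.678] [0. 0. 0.] rows 0.4
[-0.054  0.086  0.727] [0. 0. 0.] rows 0.5
```

Emit:
{"api": "move_arm", "payload": {
  "commands": [
    [[-0.02, 0.02, 0.2, 0, 0, 0], [-0.04, 0.04, 0.38, 0, 0, 0], [-0.04, 0.06, 0.52, 0, 0, 0], [-0.05, 0.08, 0.64, 0, 0, 0], [-0.05, 0.08, 0.72, 0, 0, 0], [-0.05, 0.08, 0.72, 0, 0, 0]]
  ]
}}

```text
time: 15.4
position: [0.5495, 0.054, 0.2743]
tool_rot: [-0.162, 0.956, -0.02, 0.242]
ft_force: [-6.9, -1.7, 11.4]
grip_width: 0.0003
grip_force: 7.2
```

```bash
python3 - <<'E'
from ik import *
np.set_printoptions(precision=3,suppress=True)
u=np.array([-.359,.933,0]);n=np.array([-.4665,-.1795,.866])
G=np.array([.6342,.0615,.1217])-.004*np.cross(u,n)
z=Ro.from_quat(o["tool_rot"]).as_matrix()[:,2];tip=o["position"]+z*.182
print(o["time"],o["q"],"off",[round((tip-G)@v*1000,1) for v in(u,np.cross(u,n),n)],"F",[round(o["ft_force"]@v,2) for v in(u,np.cross(u,n),n)])
E
```

```text
15.4 [-0.127  0.594  1.881  0.498  0.211 -2.499] off [np.float64(-0.3), np.float64(0.5), np.float64(-7.2)] F [np.float64(0.87), np.float64(-0.38), np.float64(13.35)]
```

Emit:
{"api": "move_arm", "payload": {
  "commands": [
    [[0, 0, -0.4, 0, 0, 0], [0, 0, -1.0, 0, 0, 0], [0, 0, -2.0, 0, 0, 0], [0, 0, -3.0, 0, 0, 0], [0, 0, -3.5, 0, 0, 0], [0, 0, -3.5, 0, 0, 0], [0, 0, -3.5, 0, 0, 0], [0, 0, -3.5, 0, 0, 0]]
  ]
}}

```text
time: 16.4
position: [0.4848, 0.0482, 0.3954]
tool_rot: [-0.162, 0.957, -0.019, 0.24]
ft_force: [0.4, -0.5, -0.6]
grip_width: 0.0005
grip_force: 0.0
```

```bash
python3 - <<'E'
from rig import *
from h import *
o=get_obs();print(o["time"],o["position"],o["ft_force"])
a=camera("scene")["pixels"];b=camera("wrist")["pixels"];cv2.imwrite("pics/end.png",np.hstack([cv2.resize(a[80:300,150:400],None,fx=1.6,fy=1.6),cv2.resize(b,(400,352))]))
E
```

```text
16.4 [0.4848177  0.0482382  0.39543677] [ 0.43155412 -0.52297242 -0.61299717]
```

View pics/end.png

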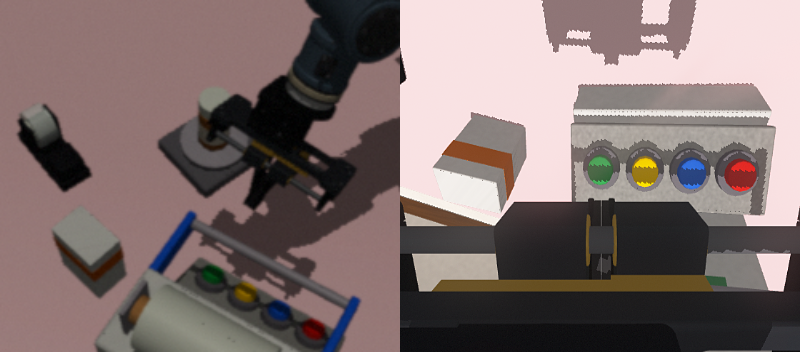

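The jar stands on the pan at (210,120). All four keys are up, the arm is clear, and the carton and tape are where they were.

```bash
python3 -c "
from rig import *
print(hand_in())"
```

```text
the job is handed in; nothing more can be done
None
```

The jar stands on the scale's pan, I pressed blue, yellow and green in that order, and the job is handed in with no verdict returned; the doubts are the last joint reading -2.854 against its -2.85 limit during the yellow press, and yellow judged from 7.5 mm and 4.8 N, without the bottoming-out seen on blue and green.

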